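Set the portion gauge and hold the cheese in the corner for slicing

ROBOT

A 6-joint arm with a two-finger parallel gripper is mounted at the origin on the work surface. World frame = base frame: x ahead of the robot, y to its left, z up, the work surface at z = 0. Lengths are in m, angles in rad, forces in N, time in s.
With the tool pointing down it reaches from about 0.35 to 0.975 m from the base axis. Payload 4.9 kg.
Tool frame: the origin (TCP) lies on the centre line of the jaws, within the pads' length; the fingertips stand manip.tip_reach ahead of it and the grasp point (between the pads) is the TCP (manip.tip_reach is the distance from the TCP to the fingertips, in m); z points along the fingers, y is the line along which they close (so a half turn about z gives the same grasp; the last joint's range is limited). The gripper opens to 85 mm and grips with 20 to 120 N. Pads are 22 mm wide; open, the fingers measure 114 mm over their backs; the gripper's body (76 mm by 85 mm) begins 54 mm behind the grasp point. The pads swing forward as they close: fully open they stand 13 mm farther back than shut.
Start: joints at [1.046, 0.053, 1.613, -0, 1.476, -0.119], TCP at [0.247, 0.574, 0.25] pointing down, gripper open.
Joint ranges: [-3.01, 3.01], [-1.01, 2.22], [0.06, 2.58], [-1.02, 4.17], [0.09, 2.62], [-3.14, 3.14]. Speed limits (rad/s): [2.57, 2.57, 3.14, 3.14, 3.14, 3.14].

INTERFACE

Orientations are given as a unit quaternion [w, x, y, z].
In Python, from plant import manip gives the robot as it stands. The module is installed in compiled form; this text tells all that it offers.
- The arm moves only by the tool move_arm, never from a script. Its argument "rows" is a list of rows, each a list of 7 numbers: the shift along the tool's x, y, z in cm, then the turn, a rotation vector about the tool's x, y, z in degrees, then the opening, from -1 (shut) to 1 (fully open). In form: [[tx, ty, tz, ax, ay, az, jaw], ...]. A call has 1 to 20 rows; each row shifts and turns the commanded pose from where the row before left it, along the tool's axes as they then stand; what a row does not reach is not made up. A row lasts 1/12 s, in which the tool goes at most 41.7 mm and 7.16 degrees, less where a joint would pass 70% of its speed; a pose out of reach is approached as far as the arm can. A call is refused whole if a number of a shift passes 4.17 or a number of a turn 7.16, either way. A call with a gripper value outside its range is refused whole. The fingers move at their own pace and stop on an object; the grip force is fixed at half the most. Time passes only in rows, so rows that do not move let the fingers close. It gives the time, the measured TCP pose, the force, the opening and the grip force at its end, in the units of the state.
- manip.state(): the state, without advancing time (a new reading comes with each control period).
- manip.grab_frame(name): name is "scene" or "top"; returns a dict with "img" (384x512x3 uint8, blue, green, red), "mtx" (3x3 intrinsics, pixels), "R" (3x3) and "t" (3): a world point X has camera coordinates R X + t. Camera axes: x right, y down, z forward; pixel columns grow to the right and rows downward; lengths in m; the calibration is good to about 2 mm. A picture is of the moment at which its call begins. There is no depth.
- manip.job_done(): hands the job in; it is judged then, once.
The state is a dict: "time": time; "joint_pos": joint angles; "joint_vel": joint speeds; "joint_efforts": joint torques, N m; "tool_pos": TCP position; "tool_rot": TCP orientation; "contact_force": force on the tool from outside, world axes, zero at the start; "ft_torque": the same for the moment, N m; "gripper_width": opening from 0.0 (shut) to 1.0 (fully open); "grasp_force": force on a finger pad.
Only numpy, scipy, OpenCV 4.12 (cv2) and the standard library are available. Lean on these libraries where they do the work, as an engineer would, in place of code of your own. Each camera call takes 0.05 s, during which the arm holds its last target. There are 200 camera calls.

TASK

The cook wants to slice the block of hard cheese with one hand. First pull the sprung portion gauge on the slicing board out by its knob until its pointer stands level with the clip on the side fence, and let go of the knob; then lay the cheese flat on the board, its long side along the side stop and one end to the far stop, and press it firmly but not hard into that corner so that it bears on both rubber stops. Finish while still holding it pressed there, with the gauge still at the clip, the clip not shifted and the other things on the counter left alone.

Things in the scene. Friction and masses are not known exactly. Their poses are not given: they have to be found in the camera images.
- board: Fixed wooden slicing board, 250 x 290 x 18 mm. Origin under its centre, z up (top face at 18 mm), x to its far edge (away from the robot, within 0.35 rad), y to its left. Two fences, 12 mm thick, 20 mm above its top: the far fence near +x, the side fence near +y. A rubber stop before each forms the corner; inner faces at x = 100 and y = 70 mm. Gauge rail beyond the side fence.
- far_stop: Far stop: rubber plate 94 mm long (along the board's y), 18 mm high, 1 mm clear of the board's top, before the far fence. Origin at the bottom middle of its working face, which looks along -x: board x = 100, y = 18, z = 19 mm when not pressed; axes as the board's. It gives along +x at 1.2 N per mm, up to 8 mm.
- side_stop: Side stop: rubber plate 110 mm long (along the board's x), 18 mm high, 1 mm clear of the board's top, before the side fence. Origin at the bottom middle of its working face, which looks along -y: board x = 40, y = 70, z = 19 mm when not pressed; axes as the board's. It gives along +y at 1.2 N per mm, up to 8 mm.
- gauge: Sprung portion gauge on its rail: carriage 26 x 30 x 10 mm with an upright black knob 18 mm in diameter. Origin under the carriage on the knob's axis, 22 mm above the counter; knob from 10 to 54 mm above the origin. Axes as the board's. It slides along the board's -x (to the robot) from x = 100 to -5 mm, starting near 100. Pulling takes 8 to 11 N; a brake holds it where left against its spring.
- pointer (a point): Tip of the gauge's thin steel pointer, which reaches over the side fence; at the same board x as the knob's axis, 32 mm to its -y side, 43.5 mm above the counter. Axes as the board's.
- mark (a point): Middle of the top of the small dark steel clip (6 mm wide along the board's x, 4 mm high) across the top of the side fence, which marks the portion wanted; 42 mm above the counter, axes as the board's. It slides stiffly (15 N). The pointer can pass it freely; it starts 30 to 75 mm to -x of the pointer.
- cheese: Rectangular block of hard cheese with a darker rind on top, 100 (x) x 50 (y) x 65 (z) mm, 0.25 to 0.45 kg, rigid. Origin at the middle of its underside, x along its length, z up. It starts flat on the counter to the right of the board.
- fork_a: Steel fork, about 200 x 24 x 10 mm, lying on the board along its near edge. Origin under its middle, tines to its +x. Leave alone.
- fork_b: The same fork, lying on the counter left of the board. Leave alone.
- pie_dish: Round glass pie dish, 230 mm in diameter, 42 mm high, on the counter at the right; origin under its centre. Leave alone.
- reamer: Yellow plastic citrus reamer, disc of 120 mm diameter with a ribbed cone, 54 mm high, with a short handle along its +x; beyond the cheese or the board; origin under its centre. Leave alone.
- sugar_bowl: Black ceramic sugar bowl, 96 mm in diameter, 65 mm high, beyond the cheese or the board; origin under its centre. Leave alone.
- sugar_lid: Black lid lying on the sugar bowl, 86 mm in diameter, 28 mm high with its button; origin under its centre. Leave alone.
- pepper_mill: Dark wooden pepper mill, 56 mm in diameter, 150 mm high, standing beyond the cheese or the board; origin under its centre. Leave alone.
There are look-alikes about, which are no part of the job. Leave any orange look-alike of the cheese alone.

How it is judged:
By the outcome, as a careful person would: the job done as asked, in the order asked, and still so for the second after the job is handed in, while the arm keeps its last pose, push and grip.
It also fails if it takes over 64 s, if anything falls off the work surface, if the arm or the gripper's body presses on something with over 40 N, if the wrist force passes 120 N, or if a joint passes its speed limit or range.

## Working session

There is one attempt and no reset: what is moved stays moved. The work goes in short steps, Python scripts to look and compute and a tool call to move; the robot and the scene stay as the last step left them, time stands still between calls to the robot, and variables do not carry over. Pictures are saved under pics/ and viewed, at most 10 in all, crops included, and the job is handed in when it is done.

Besides the shell and the picture viewer there is one more tool, called after "Request:" by a JSON object that holds its "op" and its "data", one argument or row to a line. move_arm: Moves the arm, as the interface text tells. Its arguments: {"type":"object","properties":{"rows":{"type":"array","items":{"type":"array","items":{"type":"number"}}}},"required":["rows"]}

```bash
mkdir -p pics
python3 - <<'E'
from plant import manip
import cv2,numpy as np,pickle
s=manip.state();print({k:np.round(v,3).tolist() for k,v in s.items()},manip.tip_reach)
for n in("scene","top"):
    f=manip.grab_frame(n);cv2.imwrite(f"pics/{n}0.png",f["img"]);pickle.dump(f,open(f"{n}0.pkl","wb"));print(n,np.round(f["mtx"],1).tolist(),np.round(f["R"],3).tolist(),np.round(f["t"],3), np.round(-f["R"].T@f["t"],3))
E
```

```text
{'time': 0.0, 'joint_pos': [1.046, 0.053, 1.614, 0.0, 1.476, -0.119], 'joint_vel': [0.0, 0.001, -0.0, -0.001, 0.0, 0.0], 'joint_efforts': [0.0, -39.367, -37.018, 0.0, 0.007, 0.0], 'tool_pos': [0.246, 0.574, 0.249], 'tool_rot': [-0.0, 0.202, 0.979, -0.001], 'contact_force': [0.596, 0.638, -0.422], 'ft_torque': [0.003, 0.021, 0.026], 'grasp_force': 0.0, 'gripper_width': 0.999} 0.019
scene [[369.4, 0.0, 257.5], [0.0, 369.4, 189.9], [0.0, 0.0, 1.0]] [[-0.872, 0.49, -0.01], [0.369, 0.643, -0.671], [-0.323, -0.588, -0.741]] [ 0.533 -0.136  1.424] [0.975 0.664 0.97 ]
top [[390.8, 0.0, 264.2], [0.0, 390.8, 185.6], [0.0, 0.0, 1.0]] [[-0.105, -0.994, -0.006], [-0.973, 0.104, -0.207], [0.206, -0.016, -0.978]] [0.011 0.574 1.092] [ 0.334 -0.031  1.187]
```

View pics/scene0.png

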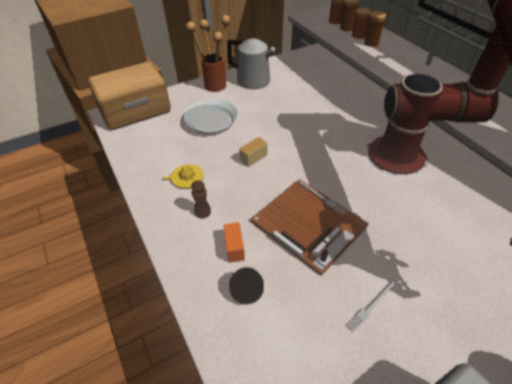

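View pics/top0.png

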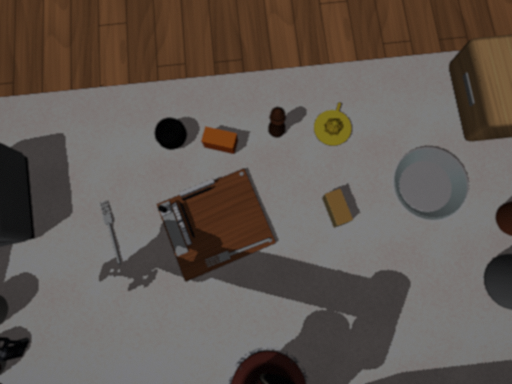

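Scene: tan cheese at (254,151), orange look-alike at (234,242), board at (308,225). Top: cheese (337,207), orange look-alike (220,140), board (217,222), gauge near (175,222). Other tan thing that could be mistaken for the cheese: bread box at scene (130,92), top (485,88), which is far too big. I choose the tan block and check it in a crop.

Run:
```python
import cv2,numpy as np
a=cv2.imread("pics/scene0.png");b=cv2.imread("pics/top0.png")
z=lambda i,x,y,w,h,s:cv2.resize(i[y:y+h,x:x+w],None,fx=s,fy=s,interpolation=cv2.INTER_CUBIC)
m=np.zeros((600,800,3),np.uint8)
m[:300,:400]=z(b,150,180,80,60,5)   # top gauge
m[:300,400:]=z(a,265,215,80,60,5)
m[300:,:400]=z(b,310,180,80,60,5)
m[300:,400:]=z(a,215,120,80,60,5)
cv2.imwrite("pics/c1.png",m)
```

```text
(no output)
```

View pics/c1.png

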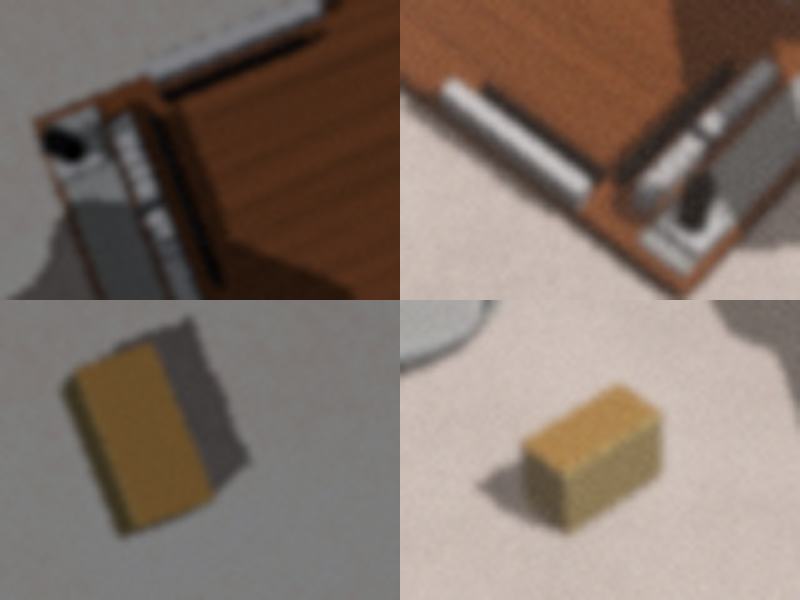

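Crop: the tan block with the darker top is the cheese (top view ~(337,207), scene ~(254,151)). Clip at top (181,222), scene (327,240). Knob at top (163,208), scene (324,254).

```bash
cat > h.py <<'E'
import cv2,numpy as np,pickle
from scipy.spatial.transform import Rotation as Ro
def load(n,k=0): return pickle.load(open(f"{n}{k}.pkl","rb"))
def cast(f,uv,z):
    uv=np.atleast_2d(np.asarray(uv,float)); C=-f["R"].T@f["t"]
    d=np.c_[uv,np.ones(len(uv))]@np.linalg.inv(f["mtx"]).T@f["R"]
    return C+d*((z-C[2])/d[:,2])[:,None]
def tri(f,a,g,b):
    P=[q["mtx"]@np.c_[q["R"],q["t"]] for q in(f,g)]
    X=cv2.triangulatePoints(*P,np.array(a,float).reshape(2,1),np.array(b,float).reshape(2,1));return (X[:3]/X[3]).ravel()
def proj(f,X):
    p=(f["R"]@np.asarray(X).T).T+f["t"]; p=p@f["mtx"].T; return p[...,:2]/p[...,2:]
def blob(f,lo,hi,win):
    x,y,w,h=win; m=np.zeros(f["img"].shape[:2],np.uint8)
    m[y:y+h,x:x+w]=cv2.inRange(cv2.cvtColor(f["img"],cv2.COLOR_BGR2HSV),lo,hi)[y:y+h,x:x+w]
    n,l,st,c=cv2.connectedComponentsWithStats(m); i=1+np.argmax(st[1:,4]); return (l==i).astype(np.uint8)
def hull(m): return cv2.convexHull(cv2.findContours(m,0,1)[0][0] if False else np.argwhere(m)[:,::-1].astype(np.int32)).reshape(-1,2)
E
python3 - <<'E'
from h import *
S,T=load("scene"),load("top")
for n,f,w in(("scene",S,(240,175,135,100)),("top",T,(150,160,135,125))):
    m=blob(f,(0,90,25),(14,255,255),w)
    X=cast(f,hull(m),0.018)[:,:2]*1000
    r=cv2.minAreaRect(X.astype(np.float32));print(n,m.sum(),r,np.round(cv2.boxPoints(r)).tolist())
for n,f,w in(("scene",S,(230,130,45,40)),("top",T,(318,180,40,50))):
    m=blob(f,(14,80,40),(30,255,255),w);hv=f["img"][m>0]
    v=cv2.cvtColor(f["img"],cv2.COLOR_BGR2HSV)[m>0]
    print(n,m.sum(),np.percentile(v,[10,30,50,70,90],axis=0).tolist())
    q=cv2.approxPolyDP(hull(m),2.5,True).reshape(-1,2);print(q.tolist())
for n,f,w in(("scene",S,(315,245,20,20)),("top",T,(155,198,20,20))):
    m=blob(f,(0,0,0),(180,255,45 if n=="scene" else 25),w);p=np.argwhere(m)[:,::-1];print("knob",n,len(p),p.mean(0),p.min(0),p.max(0))
print("clip",tri(S,(326.9,239.6),T,(180.6,222)), cast(S,(326.9,239.6),.042),cast(T,(180.6,222),.042))
E
```

```text
scene 3883 ((486.1528015136719, 111.05213928222656), (248.84559631347656, 288.56439208984375), 16.998191833496094) [[325.0, 213.0], [409.0, -63.0], [647.0, 9.0], [563.0, 285.0]]
top 6157 ((482.8459167480469, 107.68231964111328), (247.9718017578125, 287.43560791015625), 17.02138328552246) [[322.0, 209.0], [406.0, -66.0], [643.0, 7.0], [559.0, 281.0]]
scene 496 [[17.0, 88.0, 107.0], [17.0, 98.0, 141.0], [18.0, 103.0, 150.5], [19.0, 128.5, 172.0], [20.0, 139.0, 175.0]]
[[266, 142], [264, 155], [248, 165], [241, 159], [241, 147], [258, 137]]
top 689 [[17.0, 112.8, 68.8], [17.0, 142.4, 101.0], [18.0, 153.0, 105.0], [18.0, 154.0, 106.0], [20.0, 155.0, 106.0]]
[[352, 218], [334, 225], [323, 198], [325, 194], [339, 188]]
knob scene 14 [323.5        255.71428571] [322 252] [325 259]
knob top 31 [162.35483871 208.64516129] [159 206] [166 211]
clip [0.49131511 0.20741681 0.04328176] [[0.48875191 0.20838976 0.042     ]] [[0.49311274 0.20617831 0.042     ]]
```

```bash
cat >> h.py <<'E'
Cb=np.array([.4845,.1094]);Ab=np.radians(17);Rb=np.array([[np.cos(Ab),-np.sin(Ab)],[np.sin(Ab),np.cos(Ab)]])
def b2w(x,y,z): p=Cb+Rb@np.array([x,y])/1000; return np.r_[p,z/1000]
def w2b(X): return Rb.T@(np.asarray(X)[:2]-Cb)*1000
OFF={"scene":np.array([.0016,.0016,0]),"top":np.array([-.0016,-.0016,0])}  # per-view bias seen on the board
def prof(n,f,y,z,xs):
    P=np.array([b2w(x,y,z)+OFF[n] for x in xs]); uv=proj(f,P).astype(np.float32)
    g=cv2.cvtColor(f["img"],cv2.COLOR_BGR2GRAY)
    return cv2.remap(g.astype(np.float32),uv[None,:,0],uv[None,:,1],cv2.INTER_CUBIC)[0]
E
python3 - <<'E'
from h import *
S,T=load("scene"),load("top")
xs=np.arange(-20,118,3)
print(xs.tolist())
for n,f in(("scene",S),("top",T)):
    for y in(84,88,92): print(n,y,prof(n,f,y,41,xs).round().astype(int).tolist())
c={}
for n,f,w,lo in(("scene",S,(230,130,45,40),(14,118,150)),("top",T,(318,180,40,50),(14,130,90))):
    m=blob(f,lo,(30,255,255),w)
    u=hull(m); q=cv2.boxPoints(cv2.minAreaRect(u.astype(np.float32)))
    X=cast(f,u,.065)[:,:2]*1000;r=cv2.minAreaRect(X.astype(np.float32));print(n,m.sum(),r)
    p=np.argwhere(m)[:,::-1].mean(0);c[n]=p;print(p,cast(f,p,.065))
print("tri",tri(S,c["scene"],T,c["top"]))
# knob: triangulate, board frame
k=tri(S,(323.5,255.7),T,(162.4,208.6));print("knob",k,w2b(k))
E
```

```text
[-20, -17, -14, -11, -8, -5, -2, 1, 4, 7, 10, 13, 16, 19, 22, 25, 28, 31, 34, 37, 40, 43, 46, 49, 52, 55, 58, 61, 64, 67, 70, 73, 76, 79, 82, 85, 88, 91, 94, 97, 100, 103, 106, 109, 112, 115]
scene 84 [81, 79, 79, 76, 77, 76, 77, 77, 70, 74, 73, 75, 80, 91, 101, 107, 112, 102, 88, 70, 66, 81, 101, 105, 109, 103, 108, 112, 109, 114, 113, 105, 103, 104, 112, 109, 98, 91, 77, 63, 61, 60, 61, 61, 65, 71]
scene 88 [107, 105, 105, 108, 106, 102, 105, 102, 97, 101, 101, 104, 103, 116, 141, 158, 171, 158, 133, 99, 81, 104, 141, 163, 169, 159, 160, 161, 160, 164, 164, 168, 159, 157, 165, 156, 138, 120, 101, 88, 75, 70, 66, 63, 65, 67]
scene 92 [117, 115, 115, 114, 112, 113, 114, 111, 104, 105, 107, 108, 107, 114, 137, 159, 172, 171, 146, 109, 90, 109, 149, 174, 181, 175, 174, 178, 176, 173, 176, 181, 178, 175, 172, 155, 136, 120, 104, 91, 79, 76, 69, 67, 67, 69]
top 84 [37, 37, 35, 36, 34, 35, 41, 37, 35, 34, 33, 36, 36, 33, 42, 49, 49, 53, 48, 42, 35, 26, 31, 43, 47, 51, 47, 47, 55, 52, 47, 50, 44, 41, 49, 48, 49, 50, 44, 45, 43, 36, 39, 47, 50, 56]
top 88 [66, 65, 63, 65, 62, 65, 68, 67, 66, 61, 56, 61, 63, 60, 76, 96, 100, 99, 100, 95, 67, 43, 56, 83, 101, 109, 101, 97, 106, 101, 93, 97, 95, 92, 100, 102, 100, 86, 74, 72, 59, 43, 45, 51, 52, 58]
top 92 [75, 74, 74, 75, 74, 74, 76, 75, 74, 70, 63, 68, 68, 64, 78, 98, 105, 109, 118, 113, 78, 48, 64, 97, 121, 126, 116, 111, 119, 115, 108, 116, 121, 117, 115, 122, 116, 92, 78, 72, 53, 39, 45, 50, 50, 60]
scene 186 ((486.86456298828125, -255.04550170898438), (91.80221557617188, 41.73862075805664), 13.114022254943848)
[252.75268817 145.65591398] [[ 0.48790674 -0.25494685  0.065     ]]
top 530 ((486.8581848144531, -256.4466247558594), (96.14556121826172, 47.67527770996094), 13.348140716552734)
[338.28113208 206.58490566] [[ 0.48612594 -0.25655813  0.065     ]]
tri [ 0.48656156 -0.25712273  0.06271059]
knob [0.53661165 0.25441016 0.05371925] [ 92.23148606 123.43793832]
```

Board centre is (484,109) mm at yaw 17°, clip at board x ≈ 41.5, and the knob at board (92,123). Cheese centre is (487,-256) at yaw ≈13.3°, with its top triangulated at 63 mm. Going above the knob.

Request:
{"op": "move_arm", "data": {
  "rows": [
    [0,0,0,0,0,7.1,0],
    [0,0,0,0,0,7.1,0],
    [0,0,0,0,0,7.1,0],
    [0,0,0,0,0,7.1,0],
    [0,0,0,0,0,7.1,0],
    [0,0,0,0,0,7.1,0],
    [0,0,0,0,0,7.1,0],
    [-3.25,1.54,0.8,0,0,0,0],
    [-3.25,1.54,0.8,0,0,0,0],
    [-3.25,1.54,0.8,0,0,0,0],
    [-3.25,1.54,0.8,0,0,0,0],
    [-3.25,1.54,0.8,0,0,0,0],
    [-3.25,1.54,0.8,0,0,0,0],
    [-3.25,1.54,0.8,0,0,0,0],
    [-3.25,1.54,0.8,0,0,0,0],
    [-3.25,1.54,0.8,0,0,0,0],
    [-3.25,1.54,0.8,0,0,0,0],
    [-3.25,1.54,0.8,0,0,0,0],
    [-3.25,1.54,0.8,0,0,0,0],
    [0,0,0,0,0,0,0]
  ]
}}

```text
time: 1.77
tool_pos: [0.5399, 0.2508, 0.152]
tool_rot: [0.0, 0.597, 0.802, -0.002]
contact_force: [-0.6, 0.7, -0.8]
gripper_width: 0.5
grasp_force: 0.0
```

```bash
cat >> h.py <<'E'
def report(target=None,yaw=None):
    from plant import manip
    s=manip.state();w,x,y,z=s["tool_rot"];R=Ro.from_quat([x,y,z,w]).as_matrix()
    p=np.array(s["tool_pos"]);a=np.degrees(np.arctan2(R[1,1],R[0,1]))
    print("t",round(s["time"],2),"p",p.round(4),"board",w2b(p).round(1),"yaw",round(a,2),"tilt",R[:,2].round(3),"F",np.round(s["contact_force"],1),"Fb",(Rb.T@np.array(s["contact_force"])[:2]).round(1),"w",round(s["gripper_width"],3),"g",round(s["grasp_force"],1),"q6",round(s["joint_pos"][5],2))
    if target is not None: print("cm",(R.T@(np.array(target)-p)*100).round(2), "dyaw toolz",None if yaw is None else round(-((yaw-a+90)%180-90),2))
    return s
def snap(k):
    from plant import manip
    for n in("scene","top"):
        f=manip.grab_frame(n);cv2.imwrite(f"pics/{n}{k}.png",f["img"]);pickle.dump(f,open(f"{n}{k}.pkl","wb"))
E
python3 -c "
from h import *
report([.5366,.2544,.066],17)"
```

```text
t 1.77 p [0.5399 0.2508 0.152 ] board [ 94.3 119. ] yaw 16.73 tilt [-0.002 -0.003 -1.   ] F [-0.6  0.7 -0.8] Fb [-0.4  0.9] w 0.5 g 0.0 q6 0.02
cm [ 0.46 -0.19  8.6 ] dyaw toolz -0.27
```

Request:
{"op": "move_arm", "data": {
  "rows": [
    [0.23,-0.1,2.0,0,0,-0.2,0],
    [0.23,-0.1,2.0,0,0,0,0],
    [0,0,2.0,0,0,0,0],
    [0,0,2.0,0,0,0,0],
    [0,0,0.6,0,0,0,0],
    [0,0,0,0,0,0,0],
    [0,0,0,0,0,0,-0.3],
    [0,0,0,0,0,0,-0.5],
    [0,0,0,0,0,0,-0.6],
    [0,0,0,0,0,0,-1],
    [0,0,0,0,0,0,-1],
    [0,0,0,0,0,0,-1],
    [0,0,0,0,0,0,-1]
  ]
}}

```text
time: 2.85
tool_pos: [0.5346, 0.2596, 0.0702]
tool_rot: [-0.0, 0.593, 0.805, 0.0]
contact_force: [-4.1, -0.4, 5.1]
gripper_width: 0.186
grasp_force: 58.4
```

```bash
python3 -c "
from h import *
report()"
```

```text
t 2.85 p [0.5346 0.2596 0.0702] board [ 91.8 129. ] yaw 17.25 tilt [ 0.  0. -1.] F [-4.1 -0.4  5.1] Fb [-4.   0.8] w 0.186 g 58.4 q6 0.03
```

Request:
{"op": "move_arm", "data": {
  "rows": [
    [0,-0.25,0,0,0,0,-1],
    [0,-0.5,0,0,0,0,-1],
    [0,-0.5,0,0,0,0,-1],
    [0,-0.5,0,0,0,0,-1],
    [0,-0.5,0,0,0,0,-1],
    [0,-0.5,0,0,0,0,-1],
    [0,-0.5,0,0,0,0,-1],
    [0,-0.5,0,0,0,0,-1],
    [0,-0.5,0,0,0,0,-1],
    [0,-0.25,0,0,0,0,-1],
    [0,0,0,0,0,0,-1],
    [0,0,0,0,0,0,-1]
  ]
}}

```text
time: 3.85
tool_pos: [0.4942, 0.2473, 0.0703]
tool_rot: [0.002, 0.593, 0.805, 0.004]
contact_force: [6.7, 3.5, -2.5]
gripper_width: 0.186
grasp_force: 59.2
```

```bash
python3 -c "
from h import *
report()"
```

```text
t 3.85 p [0.4942 0.2473 0.0703] board [ 49.6 129. ] yaw 17.24 tilt [ 0.008  0.004 -1.   ] F [ 6.7  3.5 -2.5] Fb [7.5 1.4] w 0.186 g 59.2 q6 0.03
```

Request:
{"op": "move_arm", "data": {
  "rows": [
    [0,-0.3,0,0,0,0,-1],
    [0,-0.2,0,0,0,0,-1],
    [0,-0.1,0,0,0,0,-1],
    [0,0,0,0,0,0,-1],
    [0,0,0,0,0,0,-0.6],
    [0,0,0,0,0,0,-0.3],
    [0,0,0,0,0,0,0],
    [0,0,0,0,0,0,0],
    [0,0,0,0,0,0,0],
    [0,0,-2,0,0,0,0],
    [0,0,-4,0,0,0,0],
    [4,0,-4,0,0,0,0],
    [4,0,-4,0,0,0,0],
    [4,0,0,0,0,0,0],
    [4,0,0,0,0,0,0],
    [4,0,0,0,0,0,0],
    [0,0,0,0,0,0,0]
  ]
}}

```text
time: 5.27
tool_pos: [0.4302, 0.4203, 0.1877]
tool_rot: [-0.001, 0.591, 0.807, 0.001]
contact_force: [-0.2, 0.4, -0.7]
gripper_width: 0.495
grasp_force: 0.0
```

Run:
```python
from h import *
report();snap(1)
S,T=load("scene",1),load("top",1)
xs=np.arange(0,100,3);print(xs.tolist())
for n,f in(("scene",S),("top",T)):
    for y in(88,92,97,101): print(n,y,prof(n,f,y,42 if y<95 else 43.5,xs).round().astype(int).tolist())
z=lambda i,x,y,w,h,s:cv2.resize(i[y:y+h,x:x+w],None,fx=s,fy=s,interpolation=cv2.INTER_CUBIC)
cv2.imwrite("pics/c2.png",np.hstack([z(T["img"],155,200,50,60,8)*1.6,z(S["img"],305,215,50,60,8)]).clip(0,255).astype(np.uint8))
```

```text
t 5.27 p [0.4302 0.4203 0.1877] board [ 39.  313.1] yaw 17.57 tilt [-0.     0.003 -1.   ] F [-0.2  0.4 -0.7] Fb [-0.1  0.5] w 0.495 g 0.0 q6 0.34
[0, 3, 6, 9, 12, 15, 18, 21, 24, 27, 30, 33, 36, 39, 42, 45, 48, 51, 54, 57, 60, 63, 66, 69, 72, 75, 78, 81, 84, 87, 90, 93, 96, 99]
scene 88 [179, 177, 167, 171, 175, 170, 168, 167, 173, 172, 167, 155, 125, 108, 99, 105, 126, 124, 110, 98, 101, 102, 100, 101, 102, 96, 95, 94, 96, 98, 99, 104, 90, 74]
scene 92 [197, 193, 184, 183, 189, 188, 187, 188, 187, 189, 186, 175, 144, 117, 105, 104, 114, 119, 115, 108, 108, 110, 107, 109, 114, 111, 108, 108, 106, 104, 107, 107, 101, 85]
scene 97 [179, 180, 169, 166, 164, 163, 161, 163, 170, 171, 171, 166, 139, 112, 92, 87, 95, 100, 101, 95, 94, 100, 100, 97, 99, 100, 101, 99, 97, 96, 91, 94, 94, 86]
scene 101 [139, 142, 138, 137, 134, 130, 126, 123, 129, 131, 135, 129, 120, 104, 87, 78, 75, 76, 78, 72, 73, 73, 73, 75, 77, 73, 76, 76, 76, 75, 68, 68, 70, 71]
top 88 [109, 108, 105, 95, 101, 104, 96, 96, 101, 101, 101, 102, 102, 78, 47, 46, 70, 91, 94, 80, 63, 65, 68, 59, 60, 59, 58, 62, 65, 64, 61, 64, 65, 53]
top 92 [127, 130, 125, 114, 115, 120, 114, 113, 121, 118, 112, 118, 119, 91, 52, 48, 68, 84, 87, 77, 66, 68, 68, 64, 66, 71, 69, 67, 70, 70, 65, 68, 70, 54]
top 97 [96, 95, 95, 86, 83, 89, 89, 89, 92, 85, 78, 84, 80, 57, 40, 50, 62, 60, 55, 52, 48, 54, 52, 49, 55, 56, 52, 51, 55, 54, 53, 53, 49, 40]
top 101 [65, 64, 65, 65, 67, 68, 70, 72, 68, 63, 57, 49, 44, 38, 36, 41, 46, 42, 38, 38, 40, 40, 39, 40, 40, 41, 38, 38, 41, 43, 40, 39, 39, 38]
```

View pics/c2.png

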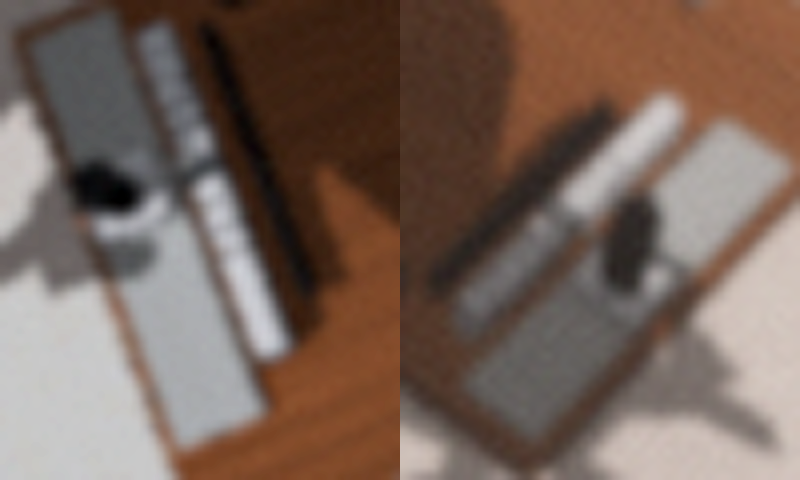

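The pointer lies across the fence beside the clip in both views (top ≈ (177,222), scene ≈ (325,242)), but shadows blur it. I'll clear the arm toward the cheese and measure again without them.

Request:
{"op": "move_arm", "data": {
  "rows": [
    [0,0,0,0,0,6.7,0],
    [0,0,0,0,0,6.7,0],
    [0,0,0,0,0,6.7,0],
    [0,0,0,0,0,6.7,0],
    [0,0,0,0,0,6.7,0],
    [0,0,0,0,0,6.7,0],
    [0,0,0,0,0,6.7,0],
    [0,0,0,0,0,6.7,0],
    [0,0,0,0,0,6.7,0],
    [0,0,0,0,0,6.7,0],
    [0,0,0,0,0,6.7,0],
    [0,0,0,0,0,6.7,0],
    [0,0,0,0,0,6.7,0],
    [0,0,0,0,0,6.7,0]
  ]
}}

```text
time: 6.53
tool_pos: [0.4333, 0.4135, 0.187]
tool_rot: [0.0, 0.994, 0.113, -0.0]
contact_force: [0.7, 0.1, -0.5]
gripper_width: 0.499
grasp_force: 0.0
```

Request:
{"op": "move_arm", "data": {
  "rows": [
    [-0.58,3.95,0,0,0,0,1],
    [-0.58,3.95,0,0,0,0,1],
    [-0.58,3.95,0,0,0,0,1],
    [-0.58,3.95,0,0,0,0,1],
    [-0.58,3.95,0,0,0,0,1],
    [-0.58,3.95,0,0,0,0,1],
    [-0.58,3.95,0,0,0,0,1],
    [-0.58,3.95,0,0,0,0,1],
    [-0.58,3.95,0,0,0,0,1],
    [-0.58,3.95,0,0,0,0,1],
    [-0.58,3.95,0,0,0,0,1],
    [-0.58,3.95,0,0,0,0,1],
    [-0.58,3.95,0,0,0,0,1],
    [-0.58,3.95,0,0,0,0,1],
    [-0.58,3.95,0,0,0,0,1],
    [-0.58,3.95,0,0,0,0,1],
    [-0.58,3.95,0,0,0,0,1],
    [0,0,0,0,0,0,1],
    [0,0,0,0,0,0,1]
  ]
}}

```text
time: 8.12
tool_pos: [0.4916, -0.2637, 0.1868]
tool_rot: [-0.0, 0.993, 0.114, -0.0]
contact_force: [-0.2, 1.0, 0.0]
gripper_width: 1.001
grasp_force: 0.0
```

Run:
```python
from h import *
report([.487,-.256,.045],-76.8);snap(2)
S,T=load("scene",2),load("top",2)
xs=np.arange(20,70,2);print(xs.tolist())
for n,f in(("scene",S),("top",T)):
    for y in(84,87,90,93,97,101,105): print(n,y,prof(n,f,y,42 if y<95 else 43.5,xs).round().astype(int).tolist())
z=lambda i,x,y,w,h,s:cv2.resize(i[y:y+h,x:x+w],None,fx=s,fy=s,interpolation=cv2.INTER_CUBIC)
cv2.imwrite("pics/c3.png",np.hstack([z(T["img"],155,200,50,60,8)*1.6,z(S["img"],305,215,50,60,8)]).clip(0,255).astype(np.uint8))
```

```text
t 8.12 p [ 0.4916 -0.2637  0.1868] board [-102.3 -358.9] yaw -76.85 tilt [-0.001  0.    -1.   ] F [-0.2  1.   0. ] Fb [0.1 1. ] w 1.001 g 0.0 q6 0.72
cm [-0.26 -0.84 14.19] dyaw toolz -0.05
[20, 22, 24, 26, 28, 30, 32, 34, 36, 38, 40, 42, 44, 46, 48, 50, 52, 54, 56, 58, 60, 62, 64, 66, 68]
scene 84 [103, 107, 108, 109, 110, 101, 100, 93, 84, 78, 72, 76, 79, 86, 92, 89, 90, 87, 88, 94, 98, 105, 107, 109, 111]
scene 87 [154, 155, 157, 158, 158, 153, 144, 131, 118, 104, 94, 92, 99, 110, 120, 123, 119, 118, 121, 131, 143, 147, 149, 149, 153]
scene 90 [182, 184, 183, 183, 182, 180, 173, 158, 141, 124, 109, 101, 104, 111, 119, 124, 124, 124, 135, 151, 168, 176, 174, 171, 169]
scene 93 [186, 187, 188, 186, 185, 183, 175, 161, 142, 122, 110, 101, 100, 103, 109, 114, 118, 118, 127, 148, 165, 178, 180, 174, 173]
scene 97 [162, 166, 169, 167, 170, 168, 164, 157, 140, 122, 105, 91, 87, 90, 94, 95, 98, 101, 101, 114, 130, 150, 161, 162, 162]
scene 101 [122, 118, 123, 125, 128, 130, 128, 129, 122, 108, 100, 89, 81, 75, 76, 77, 76, 76, 76, 80, 84, 91, 103, 107, 116]
scene 105 [80, 79, 81, 84, 87, 9
[... 198 characters left out ...]
, 99, 106, 105, 103, 106, 106, 104, 100, 88, 69, 50, 44, 57, 76, 91, 97, 99, 99, 94, 95, 105, 115, 111, 102]
top 90 [120, 126, 133, 132, 126, 124, 129, 135, 131, 115, 86, 59, 49, 60, 84, 99, 108, 107, 106, 106, 111, 125, 135, 135, 126]
top 93 [125, 130, 137, 136, 128, 122, 128, 136, 134, 114, 81, 60, 52, 64, 76, 88, 93, 91, 88, 90, 104, 121, 132, 134, 128]
top 97 [103, 105, 103, 100, 95, 90, 92, 98, 92, 76, 57, 46, 50, 63, 72, 70, 66, 62, 60, 66, 75, 90, 100, 98, 97]
top 101 [82, 81, 78, 75, 70, 64, 58, 53, 51, 47, 43, 42, 46, 52, 53, 49, 46, 49, 58, 66, 75, 78, 79, 75, 74]
top 105 [117, 116, 116, 112, 106, 93, 78, 69, 64, 63, 62, 57, 55, 56, 58, 56, 58, 68, 85, 103, 111, 115, 114, 114, 113]
```

View pics/c3.png

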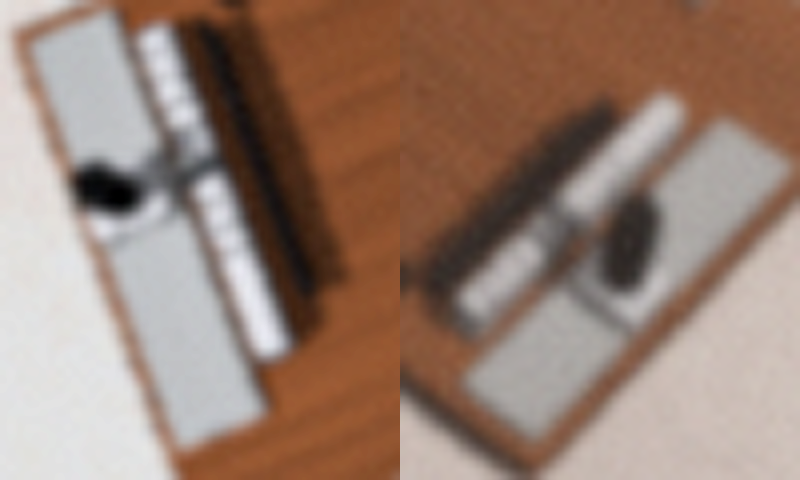

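Top crop: clip at (180,221), pointer just left of it on the same line. The carriage edges give a second check.

Run:
```python
from h import *
xs=np.arange(10,76,2);print(xs.tolist())
for n in("scene","top"):
    f=load(n,2)
    for y in(110,113,130,135): print(n,y,prof(n,f,y,32,xs).round().astype(int).tolist())
# far end of clip/knob in pic0 vs 2: knob axis by triangulating the dark blob
for k,ws,wt in((0,(315,245,20,20),(155,198,20,20)),(2,(325,235,16,20),(160,214,18,18))):
    c=[]
    for n,w,v in(("scene",ws,75),("top",wt,32)):
        f=load(n,k);m=blob(f,(0,0,0),(180,255,v),w);p=np.argwhere(m)[:,::-1];c.append(p.mean(0));print(k,n,len(p),p.min(0),p.max(0))
    X=tri(load("scene",k),c[0],load("top",k),c[1]);print(X,w2b(X))
    for n,c_ in zip(("scene","top"),c): print(n,w2b(cast(load(n,k),c_,.054)[0]-OFF[n]))
```

```text
[10, 12, 14, 16, 18, 20, 22, 24, 26, 28, 30, 32, 34, 36, 38, 40, 42, 44, 46, 48, 50, 52, 54, 56, 58, 60, 62, 64, 66, 68, 70, 72, 74]
scene 110 [60, 50, 46, 47, 47, 45, 42, 42, 44, 44, 45, 49, 56, 64, 75, 84, 94, 105, 112, 117, 119, 119, 114, 109, 112, 122, 141, 155, 161, 164, 167, 167, 163]
scene 113 [75, 56, 50, 47, 46, 46, 44, 45, 48, 48, 43, 41, 43, 48, 54, 61, 75, 90, 102, 114, 123, 127, 124, 117, 114, 122, 139, 159, 167, 170, 173, 172, 169]
scene 130 [169, 170, 172, 173, 171, 170, 171, 170, 169, 175, 176, 175, 174, 163, 156, 146, 148, 155, 158, 173, 179, 175, 161, 139, 125, 123, 134, 149, 162, 166, 170, 169, 168]
scene 135 [166, 167, 165, 166, 166, 166, 169, 168, 167, 169, 173, 178, 182, 184, 183, 182, 181, 180, 180, 181, 181, 174, 162, 141, 128, 131, 143, 152, 158, 164, 164, 165, 167]
top 110 [123, 124, 124, 124, 124, 125, 125, 125, 124, 122, 113, 101, 96, 96, 100, 100, 92, 78, 67, 65, 65, 65, 67, 77, 93, 109, 120, 123, 124, 123, 124, 124, 123]
top 113 [124, 124, 124, 124, 124, 124, 124, 124, 126, 122, 115, 107, 108, 120, 127, 122, 106, 84, 70, 65, 66, 71, 80, 92, 105, 116, 121, 124, 124, 122, 123, 123, 123]
top 130 [122, 122, 122, 122, 122, 122, 122, 122, 122, 118, 110, 105, 109, 120, 118, 103, 77, 43, 18, 5, 6, 6, 6, 7, 12, 27, 49, 80, 104, 117, 121, 121, 121]
top 135 [112, 114, 115, 116, 114, 114, 114, 116, 115, 110, 106, 103, 112, 126, 139, 138, 125, 101, 69, 43, 22, 14, 8, 6, 8, 22, 47, 73, 99, 110, 112, 112, 113]
0 scene 59 [321 249] [327 260]
0 top 33 [159 206] [166 211]
[0.53547629 0.25350324 0.0586879 ] [ 90.88057495 122.90258705]
scene [ 86.04187507 120.57151827]
top [ 94.07459851 124.76640112]
2 scene 51 [330 240] [336 250]
2 top 26 [165 221] [171 225]
[0.49144108 0.23976691 0.05701075] [ 44.75337893 122.6411214 ]
scene [ 41.07367019 120.32969538]
top [ 47.1599881  124.61782397]
```

Run:
```python
from h import *
xs=np.arange(26,66,2);print(xs.tolist())
for n in("scene","top"):
    for y in(84,87,90,93,95,97,99,101,103,105): print(n,y,(100*prof(n,load(n,2),y,43,xs)/prof(n,load(n,0),y,43,xs)).round().astype(int).tolist())
for n in("scene","top"):
    for y in(90,97,101): print(n,y,prof(n,load(n,0),y,43,xs).round().astype(int).tolist())
```

```text
[26, 28, 30, 32, 34, 36, 38, 40, 42, 44, 46, 48, 50, 52, 54, 56, 58, 60, 62, 64]
scene 84 [108, 102, 102, 103, 106, 110, 114, 116, 111, 102, 96, 94, 92, 88, 88, 90, 91, 95, 97, 101]
scene 87 [107, 102, 100, 101, 104, 109, 115, 119, 114, 98, 89, 86, 83, 79, 78, 81, 87, 95, 98, 100]
scene 90 [112, 105, 102, 103, 105, 109, 119, 128, 117, 101, 85, 77, 74, 71, 71, 76, 86, 96, 103, 103]
scene 93 [122, 112, 107, 104, 105, 108, 114, 122, 114, 93, 78, 69, 66, 66, 66, 70, 82, 92, 98, 102]
scene 95 [128, 119, 110, 107, 107, 107, 111, 115, 107, 91, 76, 67, 65, 64, 65, 69, 80, 93, 99, 100]
scene 97 [145, 134, 125, 116, 113, 115, 116, 118, 104, 87, 77, 69, 66, 65, 64, 68, 77, 89, 97, 99]
scene 99 [167, 161, 142, 130, 130, 129, 132, 128, 115, 96, 82, 76, 72, 69, 68, 69, 72, 80, 88, 93]
scene 101 [179, 171, 157, 151, 153, 154, 151, 149, 144, 124, 108, 95, 90, 81, 73, 73, 74, 76, 82, 87]
scene 103 [163, 169, 161, 165, 171, 171, 165, 158, 154, 146, 126, 119, 117, 101, 89, 82, 81, 80, 82, 89]
scene 105 [136, 141, 145, 146, 162, 162, 152, 148, 140, 140, 132, 125, 132, 125, 106, 98, 93, 88, 94, 96]
top 8
[... 920 characters left out ...]
 117]
top 105 [220, 213, 189, 156, 136, 124, 122, 119, 111, 107, 104, 99, 85, 74, 76, 87, 102, 110, 115, 116]
scene 90 [162, 172, 176, 170, 154, 133, 106, 87, 86, 101, 128, 153, 168, 176, 175, 172, 169, 168, 170, 169]
scene 97 [114, 127, 133, 140, 135, 118, 103, 86, 85, 99, 116, 136, 143, 153, 155, 149, 151, 148, 157, 161]
scene 101 [69, 74, 82, 84, 84, 77, 71, 66, 61, 64, 69, 80, 85, 93, 103, 103, 109, 110, 112, 118]
top 90 [109, 108, 109, 112, 117, 113, 98, 72, 51, 50, 66, 92, 108, 119, 122, 121, 114, 109, 111, 117]
top 97 [58, 59, 64, 76, 84, 82, 68, 50, 40, 45, 58, 73, 82, 90, 92, 88, 84, 78, 83, 88]
top 101 [36, 35, 38, 42, 46, 46, 42, 39, 38, 41, 47, 52, 57, 60, 64, 64, 63, 64, 68, 68]
```

Relative measurements (carriage edges, knob) put the gauge about 2–3 mm short of the clip (to the +x side). I'll regrip the knob and pull slightly further.

Request:
{"op": "move_arm", "data": {
  "rows": [
    [0,0,0,0,0,-3.85,0.1],
    [1.12,-3.7,0,0,0,0,0.1],
    [1.12,-3.7,0,0,0,0,0.1],
    [1.12,-3.7,0,0,0,0,0.1],
    [1.12,-3.7,0,0,0,0,0.1],
    [1.12,-3.7,0,0,0,0,0.1],
    [1.12,-3.7,0,0,0,0,0.1],
    [1.12,-3.7,0,0,0,0,0.1],
    [1.12,-3.7,0,0,0,0,0.1],
    [1.12,-3.7,0,0,0,0,0.1],
    [1.12,-3.7,0,0,0,0,0.1],
    [1.12,-3.7,0,0,0,0,0.1],
    [1.12,-3.7,0,0,0,0,0.1],
    [1.12,-3.7,0,0,0,0,0.1],
    [0,0,0,0,0,0,0.1],
    [0,0,0,0,0,0,0.1]
  ]
}}

```text
time: 9.55
tool_pos: [0.4873, 0.244, 0.1871]
tool_rot: [0.0, 0.988, 0.153, -0.0]
contact_force: [0.2, -0.6, 0.3]
gripper_width: 0.549
grasp_force: 0.0
```

```bash
python3 -c "
from h import *
report(b2w(43.6,124,71),-73)"
```

```text
t 9.55 p [0.4873 0.244  0.1871] board [ 42.  127.9] yaw -72.39 tilt [-0. -0. -1.] F [ 0.2 -0.6  0.3] Fb [ 0.1 -0.6] w 0.549 g 0.0 q6 1.59
cm [ 0.16  0.39 11.61] dyaw toolz 0.61
```

Request:
{"op": "move_arm", "data": {
  "rows": [
    [0.16,0.39,2.5,0,0,0.6,0.1],
    [0,0,3,0,0,0,0.1],
    [0,0,3,0,0,0,0.1],
    [0,0,2,0,0,0,0.1],
    [0,0,1,0,0,0,0.1],
    [0,0,0,0,0,0,0.1],
    [0,0,0,0,0,0,-0.3],
    [0,0,0,0,0,0,-0.5],
    [0,0,0,0,0,0,-0.6],
    [0,0,0,0,0,0,-1],
    [0,0,0,0,0,0,-1],
    [0,0,0,0,0,0,-1],
    [0,0,0,0,0,0,-1]
  ]
}}

```text
time: 10.63
tool_pos: [0.4927, 0.2399, 0.0747]
tool_rot: [-0.001, 0.989, 0.145, 0.002]
contact_force: [-3.7, 4.3, 4.9]
gripper_width: 0.182
grasp_force: 58.7
```

```bash
python3 -c "
from h import *
report()"
```

```text
t 10.63 p [0.4927 0.2399 0.0747] board [ 46.  122.4] yaw -73.3 tilt [ 0.003  0.003 -1.   ] F [-3.7  4.3  4.9] Fb [-2.2  5.2] w 0.182 g 58.7 q6 1.59
```

Request:
{"op": "move_arm", "data": {
  "rows": [
    [-0.15,0,0,0,0,0,-1],
    [-0.15,0,0,0,0,0,-1],
    [-0.1,0,0,0,0,0,-1],
    [0,0,0,0,0,0,-1],
    [0,0,0,0,0,0,-1]
  ]
}}

```text
time: 11.05
tool_pos: [0.4912, 0.2394, 0.0748]
tool_rot: [-0.002, 0.989, 0.145, 0.005]
contact_force: [7.3, 7.6, -4.7]
gripper_width: 0.18
grasp_force: 58.6
```

```bash
python3 -c "
from h import *
report()"
```

```text
t 11.05 p [0.4912 0.2394 0.0748] board [ 44.4 122.3] yaw -73.31 tilt [ 0.01   0.006 -1.   ] F [ 7.3  7.6 -4.7] Fb [9.2 5.1] w 0.18 g 58.6 q6 1.59
```

Request:
{"op": "move_arm", "data": {
  "rows": [
    [-0.1,0,0,0,0,0,-1],
    [0,0,0,0,0,0,-1],
    [0,0,0,0,0,0,-1]
  ]
}}

```text
time: 11.3
tool_pos: [0.4903, 0.2391, 0.0748]
tool_rot: [-0.002, 0.989, 0.145, 0.005]
contact_force: [7.2, 8.3, -4.5]
gripper_width: 0.185
grasp_force: 58.6
```

```bash
python3 -c "
from h import *
report()"
```

```text
t 11.3 p [0.4903 0.2391 0.0748] board [ 43.5 122.3] yaw -73.32 tilt [ 0.01   0.006 -1.   ] F [ 7.2  8.3 -4.5] Fb [9.3 5.8] w 0.185 g 58.6 q6 1.59
```

Request:
{"op": "move_arm", "data": {
  "rows": [
    [0,0,0,0,0,0,-0.6],
    [0,0,0,0,0,0,-0.3],
    [0,0,0,0,0,0,0.1],
    [0,0,0,0,0,0,0.1],
    [0,0,0,0,0,0,0.1],
    [0,0,-2,0,0,0,0.1],
    [0,0,-3,0,0,0,0.1],
    [0,0,-3,0,0,0,0.1],
    [0,0,-3,0,0,0,0.1],
    [-1.2,3.9,0,0,0,0,1],
    [-1.2,3.9,0,0,0,0,1],
    [-1.2,3.9,0,0,0,0,1],
    [-1.2,3.9,0,0,0,0,1],
    [-1.2,3.9,0,0,0,0,1],
    [-1.2,3.9,0,0,0,0,1],
    [-1.2,3.9,0,0,0,0,1],
    [-1.2,3.9,0,0,0,0,1],
    [-1.2,3.9,0,0,0,0,1],
    [-1.2,3.9,0,0,0,0,1]
  ]
}}

```text
time: 12.88
tool_pos: [0.4834, -0.1732, 0.1825]
tool_rot: [0.0, 0.989, 0.145, 0.0]
contact_force: [0.6, 0.2, 0.9]
gripper_width: 1.001
grasp_force: 0.0
```

Request:
{"op": "move_arm", "data": {
  "rows": [
    [-1.2,3.9,0,0,0,0,1],
    [-1.2,3.9,0,0,0,0,1],
    [-0.6,2.0,0,0,0,3.85,1],
    [0,0,0,0,0,0,1],
    [0,0,0,0,0,0,1]
  ]
}}

```text
time: 13.3
tool_pos: [0.4829, -0.2745, 0.1821]
tool_rot: [-0.0, 0.994, 0.111, -0.0]
contact_force: [-0.0, 0.7, 0.3]
gripper_width: 1.003
grasp_force: 0.0
```

Run:
```python
from h import *
report([.487,-.256,.045],-76.8);snap(3)
xs=np.arange(22,72,2);print(xs.tolist())
for y,z in((90,42),(93,42),(97,43),(105,43.5),(113,32),(135,32)):
  for n in("scene","top"):
   for k in(2,3):print(n,k,y,prof(n,load(n,k),y,z,xs).round().astype(int).tolist())
for k,ws,wt in((2,(325,235,16,20),(160,214,18,18)),(3,(325,235,16,20),(160,214,18,18))):
    c=[]
    for n,w,v in(("scene",ws,75),("top",wt,32)):
        f=load(n,k);x,y,W,H=w;g=cv2.cvtColor(f["img"],6)[y:y+H,x:x+W].astype(float);wt_=np.clip((v+25)-g,0,40)
        Y,X=np.mgrid[y:y+H,x:x+W];c.append(np.array([(wt_*X).sum(),(wt_*Y).sum()])/wt_.sum())
    X=tri(load("scene",k),c[0],load("top",k),c[1]);print(X,w2b(X))
```

```text
t 13.3 p [ 0.4829 -0.2745  0.1821] board [-113.7 -366.7] yaw -77.25 tilt [-0.001  0.001 -1.   ] F [-0.   0.7  0.3] Fb [0.2 0.7] w 1.003 g 0.0 q6 0.7
cm [ 0.81 -1.71 13.71] dyaw toolz -0.45
[22, 24, 26, 28, 30, 32, 34, 36, 38, 40, 42, 44, 46, 48, 50, 52, 54, 56, 58, 60, 62, 64, 66, 68, 70]
scene 2 90 [184, 183, 183, 182, 180, 173, 158, 141, 124, 109, 101, 104, 111, 119, 124, 124, 124, 135, 151, 168, 176, 174, 171, 169, 176]
scene 3 90 [181, 182, 183, 181, 181, 176, 161, 142, 117, 100, 90, 92, 105, 121, 132, 139, 144, 152, 163, 172, 175, 173, 172, 170, 177]
top 2 90 [126, 133, 132, 126, 124, 129, 135, 131, 115, 86, 59, 49, 60, 84, 99, 108, 107, 106, 106, 111, 125, 135, 135, 126, 118]
top 3 90 [126, 133, 132, 125, 123, 127, 133, 129, 114, 88, 63, 56, 62, 75, 85, 99, 112, 122, 126, 124, 128, 134, 134, 126, 118]
scene 2 93 [187, 188, 186, 185, 183, 175, 161, 142, 122, 110, 101, 100, 103, 109, 114, 118, 118, 127, 148, 165, 178, 180, 174, 173, 177]
scene 3 93 [187, 188, 184, 182, 184, 179, 167, 149, 121, 100, 87, 87, 97, 108, 115, 122, 128, 138, 156, 170, 180, 180, 175, 173, 175]
top 2 93 [
[... 1655 characters left out ...]
 62, 67, 74, 81, 92, 105, 118, 123, 124, 124, 122, 122]
scene 2 135 [169, 168, 167, 169, 173, 178, 182, 184, 183, 182, 181, 180, 180, 181, 181, 174, 162, 141, 128, 131, 143, 152, 158, 164, 164]
scene 3 135 [170, 172, 175, 178, 179, 179, 179, 182, 182, 181, 181, 181, 178, 175, 168, 151, 135, 125, 125, 135, 151, 160, 165, 168, 165]
top 2 135 [114, 116, 115, 110, 106, 103, 112, 126, 139, 138, 125, 101, 69, 43, 22, 14, 8, 6, 8, 22, 47, 73, 99, 110, 112]
top 3 135 [115, 116, 113, 110, 111, 119, 131, 136, 134, 117, 97, 71, 43, 23, 10, 9, 6, 9, 18, 41, 68, 90, 109, 116, 115]
[0.49291124 0.23726303 0.05688344] [ 45.42724089 119.81681516]
[0.49138551 0.23661672 0.05647363] [ 43.77921419 119.64483136]
```

Gauge now at the clip within about a millimetre: the carriage centre equals the clip in both views, and the pointer shows on the clip. On to the cheese.

Request:
{"op": "move_arm", "data": {
  "rows": [
    [0.4,-0.85,2,0,0,-0.45,1],
    [0.4,-0.85,2,0,0,0,1],
    [0,0,2,0,0,0,1],
    [0,0,2,0,0,0,1],
    [0,0,0,0,0,0,1],
    [0,0,0,0,0,0,1],
    [0,0,0,0,0,0,1]
  ]
}}

```text
time: 13.98
tool_pos: [0.4881, -0.2548, 0.1035]
tool_rot: [0.0, 0.993, 0.117, 0.001]
contact_force: [-0.1, -0.1, 0.8]
gripper_width: 1.002
grasp_force: 0.0
```

```bash
python3 -c "
from h import *
report([.487,-.256,.052],-76.8)"
```

```text
t 13.98 p [ 0.4881 -0.2548  0.1035] board [-103.1 -349.3] yaw -76.62 tilt [ 0.001 -0.001 -1.   ] F [-0.1 -0.1  0.8] Fb [-0.1 -0. ] w 1.002 g 0.0 q6 0.72
cm [-0.14  0.09  5.15] dyaw toolz 0.18
```

Request:
{"op": "move_arm", "data": {
  "rows": [
    [-0.14,0.09,1.5,0,0,0.2,1],
    [0,0,1.5,0,0,0,1],
    [0,0,1.5,0,0,0,1],
    [0,0,0.65,0,0,0,1],
    [0,0,0,0,0,0,1],
    [0,0,0,0,0,0,0.5],
    [0,0,0,0,0,0,0.3],
    [0,0,0,0,0,0,0.1],
    [0,0,0,0,0,0,-0.5],
    [0,0,0,0,0,0,-0.5],
    [0,0,0,0,0,0,-0.5],
    [0,0,0,0,0,0,-0.5]
  ]
}}

```text
time: 14.98
tool_pos: [0.4874, -0.2573, 0.0526]
tool_rot: [0.001, 0.993, 0.114, 0.001]
contact_force: [-1.0, -0.4, 6.0]
gripper_width: 0.577
grasp_force: 63.8
```

```bash
python3 -c "
from h import *
report()"
```

```text
t 14.98 p [ 0.4874 -0.2573  0.0526] board [-104.5 -351.5] yaw -76.9 tilt [ 0.002 -0.002 -1.   ] F [-1.  -0.4  6. ] Fb [-1.  -0.1] w 0.577 g 63.8 q6 0.72
```

Request:
{"op": "move_arm", "data": {
  "rows": [
    [0,0,-1,0,0,0,-0.5],
    [0,0,-2,0,0,0,-0.5],
    [0,0,-3,0,0,0,-0.5],
    [0,0,-3,0,0,0,-0.5],
    [0,0,0,0,0,-3.9,-0.5],
    [1.31,-3.52,0,0,0,0,-0.5],
    [1.31,-3.52,0,0,0,0,-0.5],
    [1.31,-3.52,0,0,0,0,-0.5],
    [1.31,-3.52,0,0,0,0,-0.5],
    [1.31,-3.52,0,0,0,0,-0.5],
    [1.31,-3.52,0,0,0,0,-0.5],
    [1.31,-3.52,0,0,0,0,-0.5],
    [1.31,-3.52,0,0,0,0,-0.5],
    [1.31,-3.52,0,0,0,0,-0.5],
    [1.31,-3.52,0,0,0,0,-0.5],
    [1.31,-3.52,0,0,0,0,-0.5],
    [0,0,0,0,0,0,-0.5],
    [0,0,0,0,0,0,-0.5],
    [0,0,0,0,0,0,-0.5]
  ]
}}

```text
time: 16.57
tool_pos: [0.5098, 0.156, 0.1399]
tool_rot: [0.0, 0.989, 0.148, -0.001]
contact_force: [0.9, 0.3, -3.1]
gripper_width: 0.573
grasp_force: 64.8
```

Run:
```python
from h import *
report(b2w(40,36,72),-73);snap(4)
z=lambda i,x,y,w,h,s:cv2.resize(i[y:y+h,x:x+w],None,fx=s,fy=s,interpolation=cv2.INTER_CUBIC)
S,T=load("scene",4)["img"],load("top",4)["img"]
cv2.imwrite("pics/c4.png",np.hstack([z(T,145,165,133,120,3)*1.6,z(S,245,145,133,120,3)]).clip(0,255).astype(np.uint8))
```

```text
t 16.57 p [0.5098 0.156  0.1399] board [37.9 37.1] yaw -72.95 tilt [-0.002 -0.001 -1.   ] F [ 0.9  0.3 -3.1] Fb [1. 0.] w 0.573 g 64.8 q6 1.43
cm [0.23 0.11 6.79] dyaw toolz 0.05
```

View pics/c4.png

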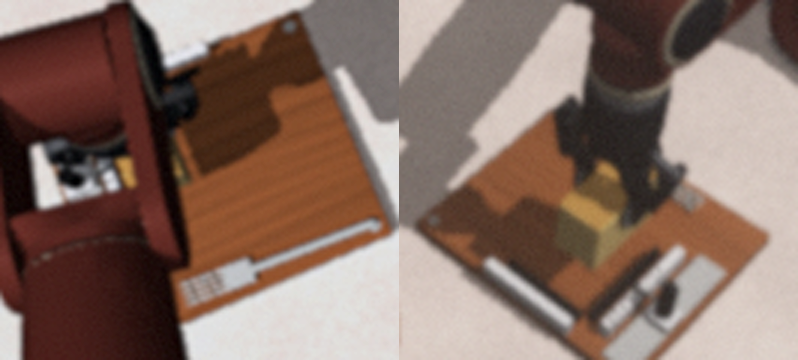

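Crop: the cheese is held level above the board; the clip and knob are in line as left. Lowering.

Request:
{"op": "move_arm", "data": {
  "rows": [
    [0.2,0.1,1.5,0,0,0,-0.5],
    [0,0,1.5,0,0,0,-0.5],
    [0,0,1.5,0,0,0,-0.5],
    [0,0,1.2,0,0,0,-0.5],
    [0,0,0.6,0,0,0,-0.5],
    [0,0,0.3,0,0,0,-0.5],
    [0,0,0.2,0,0,0,-0.5],
    [0,0,0,0,0,0,-0.5],
    [0,0,0,0,0,0,-0.5]
  ]
}}

```text
time: 17.42
tool_pos: [0.5137, 0.1557, 0.0736]
tool_rot: [-0.0, 0.989, 0.148, 0.001]
contact_force: [0.6, 0.4, -3.9]
gripper_width: 0.577
grasp_force: 64.8
```

```bash
python3 -c "
from h import *
report(b2w(40,36,70.5),-73)"
```

```text
t 17.42 p [0.5137 0.1557 0.0736] board [41.4 35.7] yaw -73.01 tilt [ 0.001  0.    -1.   ] F [ 0.6  0.4 -3.9] Fb [0.7 0.2] w 0.577 g 64.8 q6 1.43
cm [-0.14 -0.03  0.31] dyaw toolz -0.01
```

Request:
{"op": "move_arm", "data": {
  "rows": [
    [0,0,0.15,0,0,0,-0.5],
    [0,0,0.1,0,0,0,-0.5],
    [0,0,0.1,0,0,0,-0.5],
    [0,0,0,0,0,0,-0.5],
    [0,0,0,0,0,0,-0.5]
  ]
}}

```text
time: 17.83
tool_pos: [0.5136, 0.1558, 0.0706]
tool_rot: [0.0, 0.989, 0.148, 0.0]
contact_force: [-4.9, -1.1, 5.4]
gripper_width: 0.573
grasp_force: 65.7
```

```bash
python3 -c "
from h import *
report()"
```

```text
t 17.83 p [0.5136 0.1558 0.0706] board [41.4 35.9] yaw -72.99 tilt [ 0.001  0.    -1.   ] F [-4.9 -1.1  5.4] Fb [-5.   0.4] w 0.573 g 65.7 q6 1.43
```

Request:
{"op": "move_arm", "data": {
  "rows": [
    [0,0,-0.1,0,0,0,-0.5],
    [0.2,-0.2,0,0,0,0,-0.5],
    [0.2,-0.2,0,0,0,0,-0.5],
    [0.2,-0.2,0,0,0,0,-0.5],
    [0.1,-0.1,0,0,0,0,-0.5],
    [0,0,0,0,0,0,-0.5],
    [0,0,0,0,0,0,-0.5]
  ]
}}

```text
time: 18.42
tool_pos: [0.5183, 0.1647, 0.0706]
tool_rot: [-0.0, 0.989, 0.148, 0.001]
contact_force: [0.7, -1.3, 2.7]
gripper_width: 0.576
grasp_force: 65.6
```

```bash
python3 -c "
from h import *
report()"
```

```text
t 18.42 p [0.5183 0.1647 0.0706] board [48.5 43. ] yaw -72.99 tilt [ 0.001  0.    -1.   ] F [ 0.7 -1.3  2.7] Fb [ 0.2 -1.5] w 0.576 g 65.6 q6 1.44
```

Request:
{"op": "move_arm", "data": {
  "rows": [
    [0.15,-0.15,0,0,0,0,-0.5],
    [0.15,-0.15,0,0,0,0,-0.5],
    [0,0,0,0,0,0,-0.5],
    [0,0,0,0,0,0,-0.5]
  ]
}}

```text
time: 18.75
tool_pos: [0.5196, 0.1674, 0.0706]
tool_rot: [0.001, 0.989, 0.148, -0.001]
contact_force: [-3.1, -6.6, 7.1]
gripper_width: 0.575
grasp_force: 66.0
```

```bash
python3 -c "
from h import *
report()"
```

```text
t 18.75 p [0.5196 0.1674 0.0706] board [50.5 45.2] yaw -73.01 tilt [-0.001 -0.002 -1.   ] F [-3.1 -6.6  7.1] Fb [-4.9 -5.4] w 0.575 g 66.0 q6 1.45
```

Request:
{"op": "move_arm", "data": {
  "rows": [
    [0.15,-0.15,0,0,0,0,-0.5],
    [0.15,-0.15,0,0,0,0,-0.5],
    [0,0,0,0,0,0,-0.5],
    [0,0,0,0,0,0,-0.5]
  ]
}}

```text
time: 19.08
tool_pos: [0.5208, 0.1697, 0.0708]
tool_rot: [0.002, 0.989, 0.148, -0.002]
contact_force: [-8.3, -11.2, 11.1]
gripper_width: 0.576
grasp_force: 66.5
```

```bash
python3 -c "
from h import *
report()"
```

```text
t 19.08 p [0.5208 0.1697 0.0708] board [52.4 47.1] yaw -73.01 tilt [-0.004 -0.005 -1.   ] F [ -8.3 -11.2  11.1] Fb [-11.2  -8.2] w 0.576 g 66.5 q6 1.46
```

Request:
{"op": "move_arm", "data": {
  "rows": [
    [0,0,-0.15,0,0,0,-0.5],
    [0,0,-0.1,0,0,0,-0.5],
    [0,0,0,0,0,0,-0.5],
    [0,0,0,0,0,0,-0.5]
  ]
}}

```text
time: 19.42
tool_pos: [0.5205, 0.1704, 0.071]
tool_rot: [0.001, 0.989, 0.147, -0.002]
contact_force: [0.8, -7.0, -2.4]
gripper_width: 0.576
grasp_force: 65.0
```

```bash
python3 -c "
from h import *
report()"
```

```text
t 19.42 p [0.5205 0.1704 0.071 ] board [52.3 47.8] yaw -73.05 tilt [-0.003 -0.003 -1.   ] F [ 0.8 -7.  -2.4] Fb [-1.3 -6.9] w 0.576 g 65.0 q6 1.46
```

Request:
{"op": "move_arm", "data": {
  "rows": [
    [0,0,0,0,0,0,-0.5],
    [0,0,0,0,0,0,-0.5],
    [0,0,0,0,0,0,-0.5],
    [0,0,0,0,0,0,-0.5]
  ]
}}

```text
time: 19.75
tool_pos: [0.5205, 0.1704, 0.071]
tool_rot: [0.001, 0.989, 0.147, -0.002]
contact_force: [-0.8, -6.9, -3.2]
gripper_width: 0.572
grasp_force: 65.0
```

```bash
python3 -c "
from h import *
report()"
```

```text
t 19.75 p [0.5205 0.1704 0.071 ] board [52.3 47.8] yaw -73.04 tilt [-0.003 -0.003 -1.   ] F [-0.8 -6.9 -3.2] Fb [-2.8 -6.3] w 0.572 g 65.0 q6 1.46
```

Request:
{"op": "move_arm", "data": {
  "rows": [
    [0.1,0,0,0,0,0,-0.5],
    [0.1,0,0,0,0,0,-0.5],
    [0,0,0,0,0,0,-0.5],
    [0,0,0,0,0,0,-0.5],
    [0,0,0,0,0,0,-0.5],
    [0,0,0,0,0,0,-0.5]
  ]
}}

```text
time: 20.25
tool_pos: [0.5212, 0.1706, 0.071]
tool_rot: [0.002, 0.989, 0.148, -0.004]
contact_force: [-5.7, -9.1, 1.6]
gripper_width: 0.574
grasp_force: 65.9
```

```bash
python3 -c "
from h import *
report()"
```

```text
t 20.25 p [0.5212 0.1706 0.071 ] board [53.  47.9] yaw -73.02 tilt [-0.007 -0.004 -1.   ] F [-5.7 -9.1  1.6] Fb [-8.1 -7. ] w 0.574 g 65.9 q6 1.46
```

Request:
{"op": "move_arm", "data": {
  "rows": [
    [0,0,-0.1,0,0,0,-0.5],
    [0,0,0,0,0,0,-0.5],
    [0,0,0,0,0,0,-0.5],
    [0,0,0,0,0,0,-0.5],
    [0,0,0,0,0,0,-0.5],
    [0,0,0,0,0,0,-0.5]
  ]
}}

```text
time: 20.75
tool_pos: [0.5211, 0.1708, 0.0712]
tool_rot: [0.002, 0.989, 0.148, -0.003]
contact_force: [-2.2, -7.1, -2.6]
gripper_width: 0.573
grasp_force: 65.0
```

Run:
```python
from h import *
report();snap(5)
z=lambda i,x,y,w,h,s:cv2.resize(i[y:y+h,x:x+w],None,fx=s,fy=s,interpolation=cv2.INTER_CUBIC)
S=load("scene",5)["img"]
cv2.imwrite("pics/c5.png",z(S,265,185,100,75,8))
```

```text
t 20.75 p [0.5211 0.1708 0.0712] board [53. 48.] yaw -73.03 tilt [-0.006 -0.004 -1.   ] F [-2.2 -7.1 -2.6] Fb [-4.2 -6.1] w 0.573 g 65.0 q6 1.46
```

View pics/c5.png

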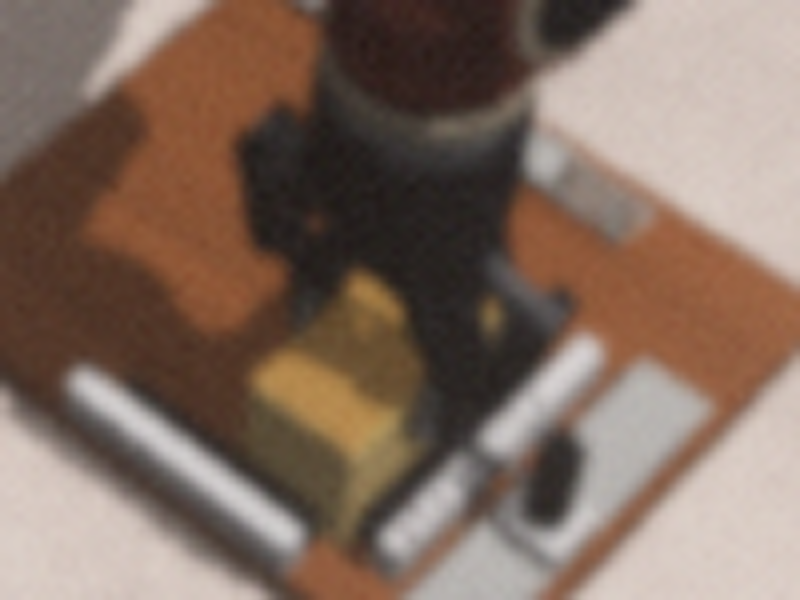

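Crop: the cheese sits in the corner, and the clip and pointer are in line at ~(325,243). Straightening the slight tilt and seating it.

Request:
{"op": "move_arm", "data": {
  "rows": [
    [0,0,0.05,0,0.35,0,-0.5],
    [0,0,0.05,0,0,0,-0.5],
    [0,0,0,0,0,0,-0.5],
    [0,0,0,0,0,0,-0.5],
    [0,0,0,0,0,0,-0.5],
    [0,0,0,0,0,0,-0.5],
    [0,0,0,0,0,0,-0.5]
  ]
}}

```text
time: 21.43
tool_pos: [0.5211, 0.1708, 0.0707]
tool_rot: [0.001, 0.989, 0.148, -0.0]
contact_force: [-5.1, -7.7, 1.0]
gripper_width: 0.575
grasp_force: 65.7
```

Run:
```python
from h import *
report();snap(6)
xs=np.arange(26,66,2);print(xs.tolist())
for y in(84,87,90,93):
  for k in(0,3,6):print(k,y,prof("scene",load("scene",k),y,42,xs).round().astype(int).tolist())
```

```text
t 21.43 p [0.5211 0.1708 0.0707] board [53. 48.] yaw -73.02 tilt [-0.001 -0.002 -1.   ] F [-5.1 -7.7  1. ] Fb [-7.2 -5.8] w 0.575 g 65.7 q6 1.46
[26, 28, 30, 32, 34, 36, 38, 40, 42, 44, 46, 48, 50, 52, 54, 56, 58, 60, 62, 64]
0 84 [102, 108, 99, 96, 87, 75, 67, 61, 71, 80, 92, 100, 99, 104, 99, 98, 103, 102, 107, 105]
3 84 [108, 109, 98, 98, 90, 78, 74, 69, 74, 79, 89, 98, 100, 104, 100, 103, 108, 106, 109, 105]
6 84 [103, 109, 103, 102, 92, 81, 75, 66, 68, 75, 87, 96, 97, 100, 97, 99, 100, 96, 103, 102]
0 87 [150, 156, 153, 142, 124, 107, 89, 79, 85, 106, 125, 143, 152, 154, 151, 147, 146, 147, 149, 149]
3 87 [157, 158, 153, 148, 134, 117, 100, 87, 83, 92, 108, 124, 134, 136, 138, 141, 147, 153, 154, 153]
6 87 [160, 163, 161, 153, 137, 122, 104, 89, 87, 97, 110, 124, 137, 143, 146, 145, 149, 156, 158, 156]
0 90 [167, 174, 175, 167, 149, 126, 100, 86, 89, 109, 138, 159, 173, 178, 175, 172, 169, 170, 171, 170]
3 90 [183, 181, 181, 176, 161, 142, 117, 100, 90, 92, 105, 121, 132, 139, 144, 152, 163, 172, 175, 173]
6 90 [191, 191, 192, 188, 171, 151, 125, 105, 95, 99, 113, 127, 139, 147, 152, 159, 168, 181, 188, 183]
0 93 [156, 167, 172, 167, 152, 131, 105, 92, 95, 115, 140, 164, 174, 180, 178, 172, 171, 175, 179, 178]
3 93 [184, 182, 184, 179, 167, 149, 121, 100, 87, 87, 97, 108, 115, 122, 128, 138, 156, 170, 180, 180]
6 93 [200, 199, 197, 190, 176, 155, 127, 109, 98, 95, 104, 115, 122, 130, 137, 148, 164, 178, 190, 191]
```

```bash
python3 -c "
from plant import manip
print(manip.job_done())"
```

```text
the job is handed in; nothing more can be done
None
```

I handed the job in at about 21.4 s. The gauge was released at the clip (to about 1–2 mm by camera), and the cheese is held flat in the corner with about 5–7 N read at the wrist towards each stop. The clip did not shift, and I have not seen the verdict.

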